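# Raise the copy stand by one hole

## Task

The page board of the copy stand is set too low. Press in the sprung button on the stand's leaning mast, slide the sleeve that carries the board up the mast until the button pops out in the next hole, one hole higher than now, and let go. Leave the rubber stamp, ink pad, stapler and mug beside it where they are.

Things in the scene. Friction and masses are not known exactly. Their poses are not given: they have to be found in the camera images.
- stand: Fixed copy stand: steel foot plate 200 x 150 x 12 mm, x -145 to +55. Origin at desk level under the mast's foot, z up. Black mast, 18 x 26 mm, leans 32 degrees to -x (roughly to the robot); page board on its +x side. Fixed reading light: bar 26 x 220 x 14 mm along y, centre x -34, y -15, z 328 mm, on a 10 mm post at x -20, y -118. It bars a hand held upright; come down along the mast.
- button_axis (a point): Point on the mast's centre line where the button's axis crosses it, 211 mm above the desk; fixed, does not move with the sleeve. Axes: z up along the leaning mast, x the way the button sticks out (square to the mast, away from the robot and upward), y sideways. Two fingers closing along x, one on the button, one on the sleeve's plain back, press the button and hold the sleeve at once.
- sleeve (a joint): How far the sleeve has slid up the mast, m: 0 = button in the top hole (start), 0.040 = in the middle hole (the next), 0.080 = in the lowest; stops at -0.002 and 0.086. 1 mm of play in a hole. Slide friction 3 N: stays where left. With the button pressed nearly flush, a pull of 4 to 12 N makes the hole's edge cam it under the wall; it springs out at the next hole if that is uncovered, and locks.
- button (a joint): How far the button is pressed in, m: 0 = fully out, sleeve locked; 0.009 = flush with the sleeve's face; 0.0105 or more = beneath the sleeve's wall; 0.0118 = stop. Spring: 2 N at first touch, about 4 N when flush. Fingers closed on the sleeve press it flush or nearly so, which is enough.
- sleeve_top (a point): Centre of the top end of the aluminium sleeve, 30 mm above button_axis along the mast at the start, moves with it; axes as button_axis. Sleeve: 24 mm (along x) x 32 mm (y), 138 mm long, 1.5 to 2 mm walls, 3 mm black cap. Free space above. Sleeve and board weigh 0.3 kg. The white board (200 wide, 115 tall, 4 mm thick) is on its +x side; board and bracket begin 95 mm below the top hole.
- rubber_stamp: Rubber stamp with a turned wooden handle, 65 x 45 mm foot, 108 mm tall, standing; leave alone. Origin under its foot.
- ink_pad: Flat ink pad, 110 x 70 x 14 mm; leave alone. Origin under its centre.
- stapler: Black stapler 125 x 34 mm, 56 mm tall; leave alone. Origin under its centre.
- mug: White mug, 76 mm across, 92 mm tall; leave alone. Origin under its centre.
- button_tip (a point): Domed tip of the steel button, 18 mm across, which sits in the mast and comes out through a 20 mm hole in the sleeve's +x face: at rest 21 mm from button_axis along x, 9 mm proud of the face. Moves with the button; axes as button_axis.
- next_hole (a point): Centre, on the +x face of the sleeve, of the middle hole, into which the button must pop: 40 mm below the top hole and 12 mm from the mast's centre line; moves with the sleeve; axes as button_axis. Keep it uncovered.

How it is judged:
By the outcome, as a careful person would: the job done as asked, in the order asked, and still so for the second after the job is handed in, with the robot touching nothing.
It also fails if it takes over 32 s, if anything falls off the work surface, if the arm or the gripper's body presses on something with over 40 N, if the wrist force passes 120 N, or if a joint passes its speed limit or range.

## Robot

A 6-joint arm with a two-finger parallel gripper is mounted at the origin on the work surface. World frame = base frame: x ahead of the robot, y to its left, z up, the work surface at z = 0. Lengths are in m, angles in degrees, forces in N, time in s.
With the tool pointing down it reaches from about 0.375 to 0.9 m from the base axis. Payload 3.1 kg.
Tool frame: the origin (TCP) lies at the very end of the fingers, on their centre line; the grasp point (between the pads) lies 19 mm behind it; z points along the fingers, y is the line along which they close (so a half turn about z gives the same grasp; the last joint's range is limited). The gripper opens to 87 mm and grips with 3 to 60 N. Pads are 19 mm wide; open, the fingers measure 117 mm over their backs; the gripper's body (75 mm by 190 mm) begins 51 mm behind the grasp point.
Start: joints at [-82.076, 30.224, 82.088, -0, 67.689, -10.227], TCP at [0.195, -0.594, 0.223] pointing down, gripper open.
Joint ranges: [-176.69, 176.69], [-43.24, 126.21], [12.49, 139.97], [-82, 262], [0, 151.66], [-163.58, 163.58]. Speed limits (degrees/s): [159.86, 159.86, 180, 180, 180, 180].

## Interface

Orientations are given as a 3x3 rotation matrix whose columns are the frame's x, y, z axes.
In Python, from rig import readout, cams, bot gives the robot as it stands.
- The arm moves only by the shell command python3 -m inch 'ROWS'. ROWS is JSON, a list of rows, each a list of 5 numbers: the shift along the world's x, y, z in cm, then the turn about the world's z in degrees, then the finger opening in cm, from 0 to 8.7. In form: [[dx, dy, dz, twist, fingers], ...]. A call has 1 to 10 rows; each row is the pose to reach, as a shift and turn from the pose commanded when the call began; what a row does not reach only later rows make up. A row lasts 1/12 s, in which the tool goes at most 41.7 mm and 7.16 degrees, less where a joint would pass 70% of its speed; a pose out of reach is approached as far as the arm can. A call with a gripper value outside its range is refused whole. The fingers move at their own pace and stop on an object; the grip force is fixed at half the most. Time passes only in rows, so rows that repeat a pose let the fingers close. It gives the time, the measured TCP pose, the force, the opening and the grip force at its end, in the units of the state.
- readout.read_state(): the state, without advancing time (a new reading comes with each control period).
- cams.capture(name): name is "scene" or "top"; returns a dict with "image" (480x640x3 uint8, blue, green, red), "intrinsics" (3x3 intrinsics, pixels), "xyz" and "rotation" of the camera in the world. Camera axes: x right, y down, z forward; pixel columns grow to the right and rows downward; lengths in m; the calibration is good to about 2 mm. A picture is of the moment at which its call begins. There is no depth.
- bot.hand_in(): hands the job in; it is judged then, once.
The state is a dict: "time_s": time; "joint_positions": joint angles; "qvel": joint speeds; "tau": joint torques, N m; "position": TCP position; "tcp_rot": TCP orientation; "force": force on the tool from outside, world axes, zero at the start; "moment": the same for the moment, N m; "opening": opening from 0.0 (shut) to 1.0 (fully open); "grasp_force": force on a finger pad.
Only numpy, scipy, OpenCV 4.12 (cv2) and the standard library are available. Lean on these libraries where they do the work, as an engineer would, in place of code of your own. Each camera call takes 0.05 s, during which the arm holds its last target. There are 200 camera calls.

## Working session

There is one attempt and no reset: what is moved stays moved. The work goes in short steps, Python scripts to look and compute and a shell command to move; the robot and the scene stay as the last step left them, time stands still between calls to the robot, and variables do not carry over. Pictures are saved under pics/ and viewed, at most 10 in all, crops included, and the job is handed in when it is done.

```bash
mkdir -p pics; ls
python3 - <<'E'
from rig import readout,cams
import cv2,numpy as np
np.set_printoptions(precision=4,suppress=True)
s=readout.read_state()
print(s['time_s'],s['position'],np.array(s['tcp_rot']),s['opening'])
for n in('scene','top'):
    c=cams.capture(n); cv2.imwrite(f'pics/{n}0.png',c['image'])
    print(n,np.array(c['intrinsics']),c['xyz'],np.array(c['rotation']))
E
```

```text
pics
0.0 [ 0.1946 -0.5931  0.2216] [[ 0.9502  0.3115 -0.0003]
 [ 0.3115 -0.9502  0.0021]
 [ 0.0004 -0.0021 -1.    ]] 0.9975072783071713
scene [[583.6311   0.     318.225 ]
 [  0.     583.6311 238.4799]
 [  0.       0.       1.    ]] [0.6529 0.675  0.8483] [[-0.9995  0.0254 -0.021 ]
 [ 0.0329  0.7216 -0.6916]
 [-0.0025 -0.6919 -0.722 ]]
top [[465.3772   0.     321.5304]
 [  0.     465.3772 241.5794]
 [  0.       0.       1.    ]] [0.5914 0.0274 0.9571] [[ 0.004  -0.9999  0.0106]
 [-0.9999 -0.0038  0.0158]
 [-0.0158 -0.0107 -0.9998]]
```

View pics/scene0.png

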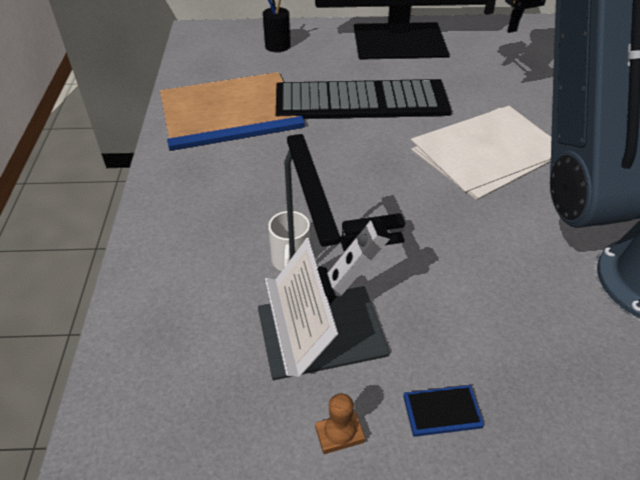

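View pics/top0.png

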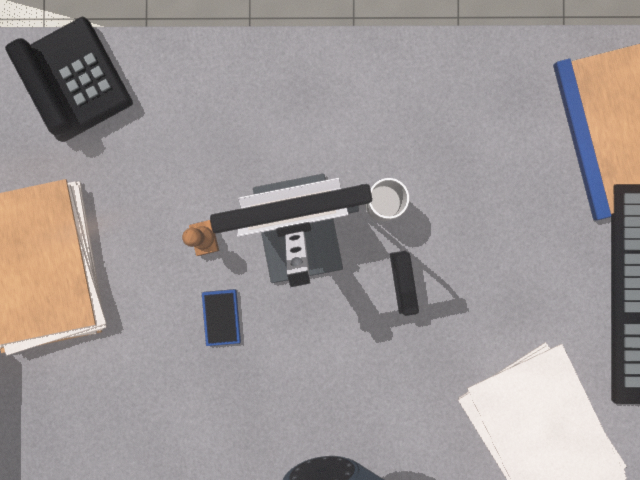

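Run:
```python
import cv2,numpy as np
t=cv2.imread('pics/top0.png')[170:300,200:380]; s=cv2.imread('pics/scene0.png')[200:390,250:420]
a=cv2.resize(t,None,fx=4,fy=4,interpolation=cv2.INTER_CUBIC)
cv2.imwrite('pics/tc.png',a)
cv2.imwrite('pics/sc.png',cv2.resize(s,None,fx=3,fy=3,interpolation=cv2.INTER_CUBIC))
```

```text
(no output)
```

View pics/tc.png

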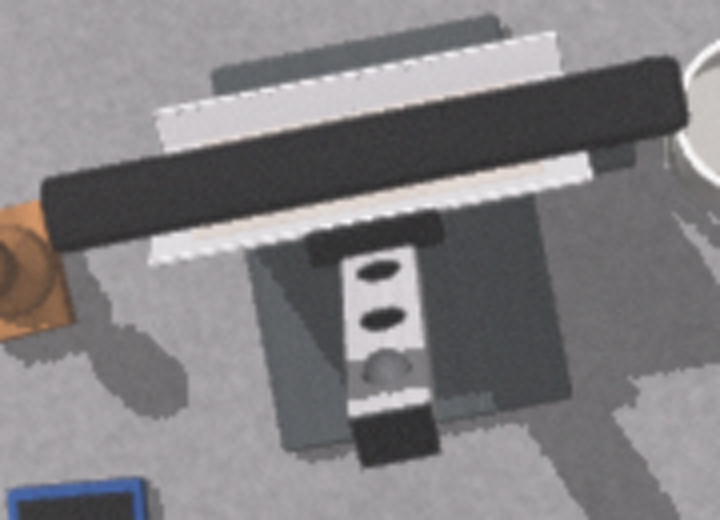

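View pics/sc.png

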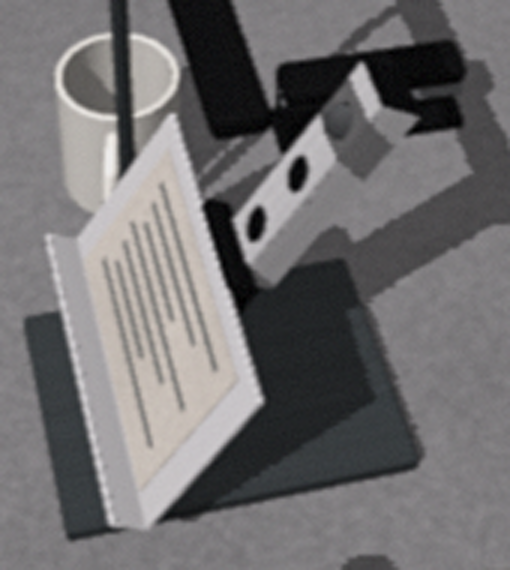

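```bash
cat > h.py <<'E'
import numpy as np
from scipy.optimize import least_squares
np.set_printoptions(precision=4,suppress=True)
a=np.radians(32); M=np.array([-np.sin(a),0,np.cos(a)]); N=np.array([np.cos(a),0,np.sin(a)])
A=np.array([-.211*np.tan(a),0,.211])
def W(p,P):
    c,s=np.cos(p[2]),np.sin(p[2]); R=np.array([[c,-s,0],[s,c,0],[0,0,1]])
    return np.array(P)@R.T+[p[0],p[1],0]
K={'scene':(583.6311,318.225,238.4799,[0.6529,0.675,0.8483],[[-.9995,.0254,-.021],[.0329,.7216,-.6916],[-.0025,-.6919,-.722]]),
'top':(465.3772,321.5304,241.5794,[.5914,.0274,.9571],[[.004,-.9999,.0106],[-.9999,-.0038,.0158],[-.0158,-.0107,-.9998]])}
def proj(n,P):
    f,cx,cy,o,R=K[n]; q=(np.array(P)-o)@np.array(R); return np.c_[f*q[:,0]/q[:,2]+cx,f*q[:,1]/q[:,2]+cy]
E
cat > fit.py <<'E'
from h import *
b=A+.021*N; h1=A+.012*N-.04*M; h2=h1-.04*M
f=lambda x,y:[x,y,.012]
obs={'top':([b,h1,h2,[-.034,-.015,.333],f(-.145,.075),f(-.145,-.075),f(.055,.075),f(.055,-.075)],
 [(296.75,261.25),(295.5,249.75),(294.75,237.5),(291.5,208),(270.75,282.5),(342.75,268.75),(253,188),(324.25,173.75)]),
'scene':([b,h1,h2,f(-.145,.075),f(-.145,-.075),f(.055,-.075)],[(364.3,239.3),(349.3,257.7),(335.7,274.7),(390,353.3),(365,286.7),(258.3,306)])}
r=lambda p:np.concatenate([(proj(n,W(p,P))-uv).ravel() for n,(P,uv) in obs.items()])
s=least_squares(r,[.65,.08,.2],loss='soft_l1'); p=s.x
print(p,np.degrees(p[2])); print(r(p).reshape(-1,2).round(1)); np.save('p.npy',p)
print('tip',W(p,b),'face',W(p,A+.012*N),'top',W(p,A+.03*M))
print('M',W([0,0,p[2]],M),'N',W([0,0,p[2]],N),'xs',W([0,0,p[2]],[1,0,0]))
E
python3 fit.py
```

```text
[0.6764 0.1    0.1904] 10.90955916343142
[[-0.2  2.3]
 [ 1.1  4.9]
 [ 1.   4.8]
 [-0.7 -2.1]
 [-0.4 -1. ]
 [ 0.1 -0.8]
 [-0.7 -3. ]
 [ 0.3 -2.5]
 [ 1.3 -0.5]
 [ 6.4  0. ]
 [ 5.9 -0.2]
 [-1.1  1.4]
 [-0.8 -0.3]
 [-1.9 -0.2]]
tip [0.5644 0.0784 0.2221] face [0.5569 0.077  0.2174] top [0.5313 0.072  0.2364]
M [-0.5203 -0.1003  0.848 ] N [0.8327 0.1605 0.5299] xs [0.9819 0.1893 0.    ]
```

```bash
sed -i 's/^A=.*/A=np.array([-(.211-.012)*np.tan(a),0,.211])/' h.py; python3 fit.py
```

```text
[0.6742 0.0996 0.1943] 11.131089705243543
[[-0.6 -1. ]
 [ 0.8  1.8]
 [ 0.6  1.8]
 [-0.3 -0.5]
 [ 0.1  0.2]
 [ 0.6  0.1]
 [-0.6 -1.7]
 [ 0.4 -1.5]
 [-2.1 -0.1]
 [ 3.   0.5]
 [ 2.7  0.2]
 [ 0.2  0.9]
 [ 0.1 -0.7]
 [-0.8 -0.3]]
tip [0.5696 0.079  0.2221] face [0.5621 0.0775 0.2174] top [0.5365 0.0725 0.2364]
M [-0.52   -0.1023  0.848 ] N [0.8321 0.1637 0.5299] xs [0.9812 0.1931 0.    ]
```

```bash
cat > go.py <<'E'
from h import *
import sys
from rig import readout
# corner position: n,m (mm from A), y (mm); prints needed TCP shift in cm
def tcp(n,m,y,off=22.5,half=9.5): return W(np.load('p.npy'),A+n/1e3*N+m/1e3*M+[half/1e3,(y+off)/1e3,0])
if __name__=='__main__':
    s=readout.read_state(); p=np.array(s['position'])
    print('t',s['time_s'],'pos',p,'F',np.array(s['force']),'op',s['opening'],'yaw',np.degrees(np.arctan2(s['tcp_rot'][1][1],s['tcp_rot'][0][1])))
    for q in sys.argv[1:]:
        print(q,(tcp(*map(float,q.split(',')))-p)*100)
E
python3 go.py 24,130,0 24,5,0
```

```text
t 0.1 pos [ 0.1946 -0.5932  0.2217] F [ 0.3988 -0.2478 -0.0454] op 0.9997635712421452 yaw -71.84896714297605
24,130,0 [31.487  68.3343 11.2287]
24,5,0 [37.9864 69.6131  0.6281]
```

```bash
python3 -m inch '[[1,2,3,0,3],[2,5,6,-1,3],[3.5,8.5,9,-2,3],[5,12,11.2,-3,3],[7,16,11.2,-4,3],[8.5,19.5,11.2,-5,3],[10,23,11.2,-6,3],[12,26.5,11.2,-7,3],[13.5,30,11.2,-7,3],[15,33.5,11.2,-7,3]]' && python3 -m inch '[[1.5,3.5,0,0,3],[3,7,0,0,3],[4.5,10.5,0,0,3],[6,14,0,0,3],[8,18,0,0,3],[9.5,21.5,0,0,3],[11.5,25,0,0,3],[13,28.5,0,0,3],[15,32,0,0,3],[16.5,34.8,0,0,3]]' && python3 -m inch '[[0,0,0,0,3],[0,0,0,0,3]]'; python3 go.py 24,130,0 24,60,0 24,5,0
python3 - <<'E'
from rig import cams
import cv2,numpy as np
t=cams.capture('top')['image'][110:330,190:450]; s=cams.capture('scene')['image'][120:390,200:480]
s=cv2.resize(s,None,fx=1.45,fy=2*1.0,interpolation=cv2.INTER_CUBIC) if 0 else cv2.resize(s,(415,400))
t=cv2.resize(t,(385,326))
o=np.zeros((400,800,3),np.uint8);o[:400,:415]=s;o[:326,415:]=t
cv2.imwrite('pics/a1.png',o)
E
```

```text
time_s: 0.93
position: [0.345, -0.2564, 0.3344]
tcp_rot: [[0.981, 0.193, 0.0], [0.193, -0.981, 0.001], [0.0, -0.001, -1.0]]
force: [1.2, 0.1, -0.5]
opening: 0.376
grasp_force: 0.0
time_s: 1.77
position: [0.5103, 0.0919, 0.3342]
tcp_rot: [[0.981, 0.195, -0.0], [0.195, -0.981, 0.001], [0.0, -0.001, -1.0]]
force: [-0.2, 0.4, 0.6]
opening: 0.345
grasp_force: 0.0
time_s: 1.93
position: [0.5096, 0.0905, 0.3338]
tcp_rot: [[0.98, 0.197, -0.002], [0.197, -0.98, -0.0], [-0.002, -0.0, -1.0]]
force: [-0.8, -0.6, -0.0]
opening: 0.344
grasp_force: 0.0
t 1.9333 pos [0.5096 0.0905 0.3338] F [-0.7616 -0.5643 -0.0205] op 0.3437405487556574 yaw -78.64661987329765
24,130,0 [-0.0103 -0.04    0.0163]
24,60,0 [ 3.6294  0.6761 -5.9201]
24,5,0 [  6.4891   1.2388 -10.5843]
```

View pics/a1.png

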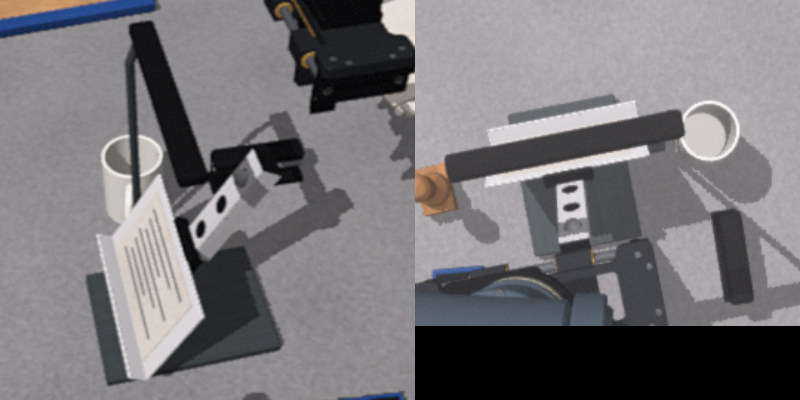

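```bash
python3 -m inch '[[1.2,0.2,-2,0,3],[2.4,0.4,-4,0,3],[3.6,0.65,-5.9,0,3],[4.7,0.9,-7.6,0,3],[4.7,0.9,-7.6,0,3],[4.7,0.9,-7.6,0,3]]';  python3 go.py 24,5,0
python3 - <<'E'
from rig import cams
import cv2,numpy as np
t=cams.capture('top')['image'][190:310,230:390]; s=cams.capture('scene')['image'][130:290,280:440]
o=np.zeros((400,800,3),np.uint8);o[:400,:400]=cv2.resize(s,(400,400));o[:300,400:]=cv2.resize(t,(400,300))
cv2.imwrite('pics/a2.png',o)
E
```

```text
time_s: 2.53
position: [0.5557, 0.0967, 0.2578]
tcp_rot: [[0.981, 0.191, -0.003], [0.191, -0.981, -0.0], [-0.003, -0.0, -1.0]]
force: [0.0, -0.4, 0.5]
opening: 0.35
grasp_force: 0.0
t 2.5333 pos [0.5557 0.0967 0.2578] F [ 0.0461 -0.3994  0.4684] op 0.3503646415016157 yaw -78.96087980478055
24,5,0 [ 1.8784  0.6183 -2.9856]
```

View pics/a2.png

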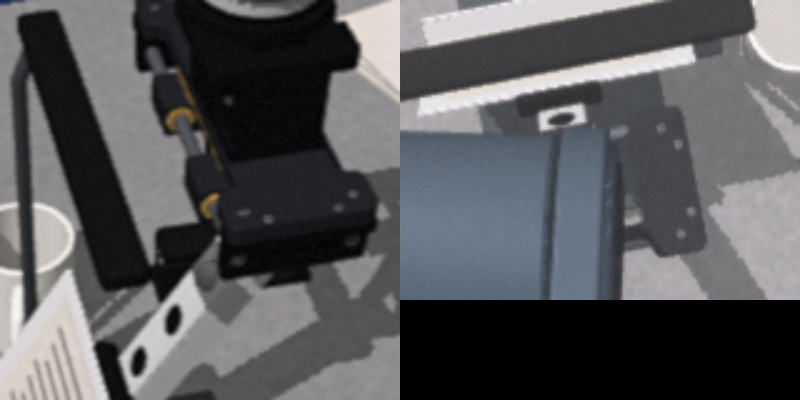

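```bash
python3 -m inch '[[0.4,0.1,-0.6,0,3],[0.8,0.2,-1.2,0,3],[1.2,0.4,-1.8,0,3],[1.6,0.5,-2.4,0,3],[1.9,0.6,-3,0,3],[1.9,0.6,-3,0,3],[1.9,0.6,-3,0,3]]';  python3 go.py 24,3,0 10,3,0
python3 - <<'E'
from rig import cams
import cv2,numpy as np
t=cams.capture('top')['image'][190:310,230:390]; s=cams.capture('scene')['image'][180:300,280:440]
cv2.imwrite('pics/a3.png',np.vstack([cv2.resize(s,(400,300)),cv2.resize(t,(400,300))]))
E
```

```text
time_s: 3.22
position: [0.5755, 0.1043, 0.2277]
tcp_rot: [[0.981, 0.194, -0.002], [0.194, -0.981, -0.0], [-0.002, -0.0, -1.0]]
force: [-0.9, 0.0, 0.3]
opening: 0.342
grasp_force: 0.0
t 3.2167 pos [0.5755 0.1043 0.2277] F [-0.9093  0.0206  0.3428] op 0.34224774656136364 yaw -78.82913875887567
24,3,0 [ 0.0069 -0.1196 -0.1458]
10,3,0 [-1.158  -0.3488 -0.8877]
```

View pics/a3.png

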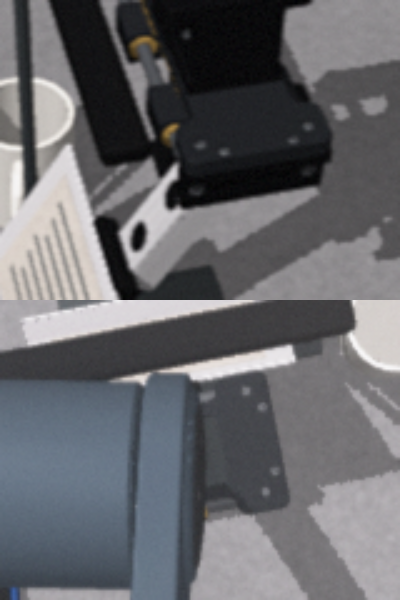

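```bash
python3 -m inch '[[-0.2,-0.1,-0.25,0,3],[-0.4,-0.2,-0.4,0,3],[-0.6,-0.25,-0.5,0,3],[-0.6,-0.25,-0.5,0,3],[-0.6,-0.25,-0.5,0,3]]';  python3 go.py 10,3,0; python3 -m inch '[[-0.15,-0.03,-0.1,0,3],[-0.3,-0.05,-0.2,0,3],[-0.3,-0.05,-0.2,0,3],[-0.3,-0.05,-0.2,0,3]]';  python3 go.py 10,3,0
```

```text
time_s: 3.73
position: [0.5695, 0.1019, 0.2245]
tcp_rot: [[0.981, 0.193, 0.001], [0.193, -0.981, 0.0], [0.001, -0.0, -1.0]]
force: [-1.2, 1.5, 7.2]
opening: 0.346
grasp_force: 3.2
t 3.7333 pos [0.5695 0.1019 0.2245] F [-1.1771  1.5434  7.1813] op 0.34568525614986756 yaw -78.85868188905751
10,3,0 [-0.5661 -0.106  -0.5687]
time_s: 4.07
position: [0.5674, 0.1014, 0.2231]
tcp_rot: [[0.981, 0.193, 0.003], [0.193, -0.981, 0.001], [0.003, 0.0, -1.0]]
force: [-1.2, 2.3, 6.6]
opening: 0.339
grasp_force: 4.0
t 4.0667 pos [0.5674 0.1014 0.2231] F [-1.1981  2.3493  6.6076] op 0.33938352651024734 yaw -78.85282011448346
10,3,0 [-0.3554 -0.0638 -0.4283]
```

Run:
```python
from go import *
c=np.array([.5665,.1013,.2207])
for q in [(21,3),(21,-1),(15,-1),(12,-1),(9,-1)]: print(q,(tcp(*q,0)-c)*100)
```

```text
(21, 3) [0.654  0.1308 0.3972]
(21, -1) [0.8619 0.1717 0.058 ]
(15, -1) [ 0.3627  0.0735 -0.2599]
(12, -1) [ 0.1131  0.0244 -0.4189]
(9, -1) [-0.1366 -0.0247 -0.5779]
```

```bash
python3 -m inch '[[0.6,0.1,0.4,0,3],[0.9,0.2,0.1,0,3],[0.9,0.2,0.05,0,3],[0.65,0.1,-0.1,0,3],[0.4,0.1,-0.25,0,3],[0.4,0.1,-0.25,0,3],[0.4,0.1,-0.25,0,3]]';python3 go.py 9,0,0; python3 -m inch '[[-0.12,0,-0.15,0,3],[-0.25,-0.05,-0.16,0,3],[-0.25,-0.05,-0.16,0,3],[-0.25,-0.05,-0.16,0,3]]';  python3 go.py 9,0,0
```

```text
time_s: 4.65
position: [0.5712, 0.102, 0.219]
tcp_rot: [[0.981, 0.193, 0.001], [0.193, -0.981, -0.0], [0.001, 0.0, -1.0]]
force: [3.4, -0.2, 1.5]
opening: 0.341
grasp_force: 1.5
t 4.65 pos [0.5712 0.102  0.219 ] F [ 3.3862 -0.1687  1.5291] op 0.3407004743957413 yaw -78.8539268734928
9,0,0 [-0.6632 -0.1022 -0.3258]
time_s: 4.98
position: [0.5689, 0.1016, 0.2177]
tcp_rot: [[0.981, 0.193, 0.002], [0.193, -0.981, 0.0], [0.002, 0.0, -1.0]]
force: [3.9, 0.4, 1.5]
opening: 0.342
grasp_force: 2.0
t 4.9833 pos [0.5689 0.1016 0.2177] F [3.9458 0.3557 1.5022] op 0.34180145709944376 yaw -78.85061639362735
9,0,0 [-0.4305 -0.0648 -0.1898]
```

```bash
python3 -m inch '[[-0.17,-0.03,-0.1,0,3],[-0.17,-0.03,-0.1,0,3],[-0.17,-0.03,-0.1,0,3]]';  python3 go.py 9,0,0; python3 -m inch '[[-0.17,-0.03,-0.1,0,3],[-0.17,-0.03,-0.1,0,3],[-0.17,-0.03,-0.1,0,3]]';  python3 go.py 9,0,0
```

```text
time_s: 5.23
position: [0.5686, 0.1015, 0.2174]
tcp_rot: [[0.981, 0.193, 0.005], [0.193, -0.981, 0.0], [0.005, 0.001, -1.0]]
force: [5.9, 1.0, 3.1]
opening: 0.343
grasp_force: 3.2
t 5.2333 pos [0.5686 0.1015 0.2174] F [5.9262 0.9549 3.1054] op 0.34338946473426096 yaw -78.85005918237009
9,0,0 [-0.3949 -0.0522 -0.1581]
time_s: 5.48
position: [0.5684, 0.1014, 0.2172]
tcp_rot: [[0.981, 0.194, 0.009], [0.194, -0.981, 0.001], [0.009, 0.001, -1.0]]
force: [7.3, 1.9, 4.3]
opening: 0.344
grasp_force: 4.3
t 5.4833 pos [0.5684 0.1014 0.2172] F [7.253  1.8739 4.2903] op 0.3435741247153545 yaw -78.84239056088731
9,0,0 [-0.3754 -0.0475 -0.1421]
```

```bash
cat > st.py <<'E'
from go import *
s=readout.read_state(); p=np.load('p.npy'); d=np.array(s['position'])-tcp(0,0,0)
R=np.array([W([0,0,p[2]],v) for v in (N,M,[0,1,0])]); print('t',round(s['time_s'],2),'n,m,y mm',R@d*1e3,'F',R@np.array(s['force']))
E
python3 st.py
python3 -m inch '[[-0.4,-0.08,-0.25,0,3],[-0.4,-0.08,-0.25,0,3],[-0.4,-0.08,-0.25,0,3]]';python3 st.py;python3 -m inch '[[-0.16,-0.03,0.25,0,3],[-0.32,-0.06,0.5,0,3],[-0.32,-0.06,0.5,0,3],[-0.32,-0.06,0.5,0,3]]';python3 st.py
```

```text
t 5.48 n,m,y mm [12.9545 -0.7949 -0.2588] F [ 8.6155 -0.3245  0.4384]
time_s: 5.73
position: [0.5681, 0.1012, 0.217]
tcp_rot: [[0.981, 0.193, 0.019], [0.193, -0.981, 0.002], [0.019, 0.002, -1.0]]
force: [10.6, 4.7, 9.3]
opening: 0.347
grasp_force: 7.3
t 5.73 n,m,y mm [12.5882 -0.8462 -0.3925] F [14.4962  1.8536  2.5626]
time_s: 6.07
position: [0.5649, 0.101, 0.2222]
tcp_rot: [[0.981, 0.194, 0.018], [0.194, -0.981, 0.003], [0.018, 0.001, -1.0]]
force: [9.7, 5.7, 13.8]
opening: 0.342
grasp_force: 23.7
t 6.07 n,m,y mm [12.6403  5.3361 -0.0009] F [16.3463  6.0557  3.6748]
```

```bash
python3 - <<'E'
from rig import cams
import cv2,numpy as np
t=cams.capture('top')['image'][160:310,210:410]; s=cams.capture('scene')['image'][170:320,240:440]
cv2.imwrite('pics/a4.png',np.vstack([cv2.resize(s,(400,300)),cv2.resize(t,(400,300))]))
E
python3 st.py
```

```text
t 6.17 n,m,y mm [12.9478  5.6888  0.0854] F [16.5054  7.6418  3.9685]
```

View pics/a4.png

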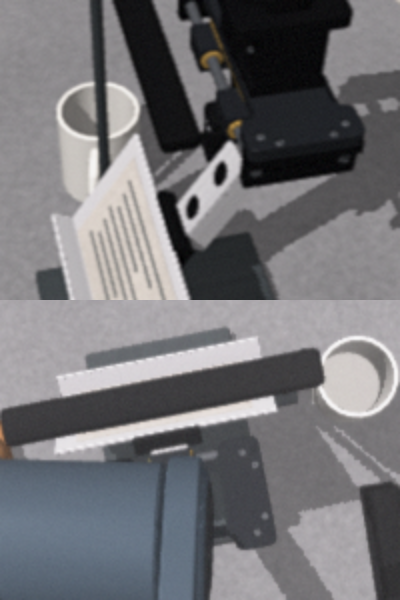

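```bash
cat > rel.py <<'E'
from go import *
import sys
c=np.array(list(map(float,sys.argv[1].split(','))))
for q in sys.argv[2:]: print(q,(tcp(*map(float,q.split(',')))*100-c).round(2))
E
python3 rel.py 55.74,9.98,21.71 22,6,0 22,0,-3 16,0,-3 9,0,-3
```

```text
22,6,0 [1.49 0.27 1.06]
22,0,-3 [1.86 0.03 0.56]
16,0,-3 [ 1.36 -0.06  0.24]
9,0,-3 [ 0.78 -0.18 -0.13]
```

```bash
python3 -m inch '[[1.5,0.25,1.05,0,3],[1.85,0.05,0.55,0,3],[1.85,0.05,0.55,0,3],[1.35,-0.05,0.25,0,3],[0.8,-0.2,-0.15,0,3],[0.8,-0.2,-0.15,0,3],[0.8,-0.2,-0.15,0,3]]'; python3 st.py
python3 -m inch '[[-0.4,-0.08,-0.25,0,3],[-0.4,-0.08,-0.25,0,3],[-0.4,-0.08,-0.25,0,3]]';python3 st.py
```

```text
time_s: 6.75
position: [0.5684, 0.0981, 0.218]
tcp_rot: [[0.981, 0.193, 0.009], [0.193, -0.981, 0.001], [0.009, 0.0, -1.0]]
force: [6.3, 1.6, 7.6]
opening: 0.346
grasp_force: 5.2
t 6.75 n,m,y mm [12.8986  0.2361 -3.5279] F [9.5807 3.0274 0.3912]
time_s: 7.0
position: [0.5681, 0.0979, 0.2178]
tcp_rot: [[0.981, 0.193, 0.019], [0.193, -0.981, 0.003], [0.019, 0.001, -1.0]]
force: [9.5, 4.7, 13.3]
opening: 0.342
grasp_force: 8.4
t 7.0 n,m,y mm [12.5161  0.213  -3.6238] F [15.75    5.8459  2.8178]
```

```bash
python3 -m inch '[[-0.4,-0.05,-0.25,0,3],[-0.75,-0.1,-0.5,0,3],[-0.75,-0.1,-0.5,0,3],[-0.75,-0.1,-0.5,0,3]]';python3 st.py
python3 -m inch '[[-0.16,-0.03,0.25,0,3],[-0.32,-0.06,0.5,0,3],[-0.32,-0.06,0.5,0,3]]';python3 st.py;python3 -m inch '[[-0.16,-0.03,0.25,0,3],[-0.32,-0.06,0.5,0,3],[-0.32,-0.06,0.5,0,3]]';python3 st.py
python3 - <<'E'
from rig import cams
import cv2
s=cams.capture('scene')['image']; cv2.imwrite('pics/s5.png',s)
a=cv2.imread('pics/scene0.png')
# track the strip with the two lower holes along the mast
g0=cv2.cvtColor(a,6);g=cv2.cvtColor(s,6)
t=g0[264:286,325:347]; r=cv2.matchTemplate(g[220:300,300:400],t,5); print(cv2.minMaxLoc(r)[1:4:2], 'start at', (25,44))
E
```

```text
time_s: 7.33
position: [0.5679, 0.0978, 0.2174]
tcp_rot: [[0.98, 0.193, 0.037], [0.193, -0.981, 0.004], [0.037, 0.003, -0.999]]
force: [15.0, 8.5, 23.6]
opening: 0.349
grasp_force: 13.7
t 7.33 n,m,y mm [12.1115 -0.0108 -3.7732] F [26.404  11.3675  5.4019]
time_s: 7.58
position: [0.5667, 0.0974, 0.2197]
tcp_rot: [[0.98, 0.193, 0.041], [0.193, -0.981, 0.005], [0.041, 0.003, -0.999]]
force: [25.2, 7.6, 4.7]
opening: 0.345
grasp_force: 14.3
t 7.58 n,m,y mm [12.2601  2.5919 -3.9067] F [24.6918 -9.8847  2.641 ]
time_s: 7.83
position: [0.5646, 0.0967, 0.2233]
tcp_rot: [[0.98, 0.193, 0.042], [0.193, -0.981, 0.005], [0.042, 0.003, -0.999]]
force: [29.0, 8.7, -1.3]
opening: 0.349
grasp_force: 14.4
t 7.83 n,m,y mm [12.2641  6.8877 -4.1586] F [ 24.8763 -17.104    2.9121]
(0.9876514077186584, (27, 42)) start at (25, 44)
```

```bash
python3 -m inch '[[-0.16,-0.03,0.25,0,3],[-0.32,-0.06,0.5,0,3],[-0.32,-0.06,0.5,0,3]]';python3 st.py;python3 -m inch '[[-0.16,-0.03,0.25,0,3],[-0.32,-0.06,0.5,0,3],[-0.32,-0.06,0.5,0,3]]';python3 st.py
cat > tr.py <<'E'
from rig import cams
import cv2
s=cams.capture('scene')['image']; cv2.imwrite('pics/s5.png',s)
a=cv2.imread('pics/scene0.png')
g0=cv2.cvtColor(a,6);g=cv2.cvtColor(s,6)
t=g0[264:286,325:347]; r=cv2.matchTemplate(g[220:300,300:400],t,5); m=cv2.minMaxLoc(r); print(m[1],'shift',m[3][0]-25,m[3][1]-44,'(40mm = 14,-18)')
E
python3 tr.py
```

```text
time_s: 8.13
position: [0.5599, 0.0957, 0.229]
tcp_rot: [[0.98, 0.193, 0.038], [0.193, -0.981, 0.004], [0.038, 0.003, -0.999]]
force: [22.8, 8.0, 8.7]
opening: 0.345
grasp_force: 12.1
t 8.13 n,m,y mm [11.2175 14.2474 -4.2842] F [24.8536 -5.3231  3.4524]
time_s: 8.38
position: [0.5563, 0.0949, 0.2349]
tcp_rot: [[0.98, 0.193, 0.038], [0.193, -0.981, 0.004], [0.038, 0.004, -0.999]]
force: [22.3, 6.9, 9.6]
opening: 0.341
grasp_force: 11.9
t 8.38 n,m,y mm [11.2186 21.1591 -4.3005] F [24.8248 -4.1361  2.5006]
0.9782547354698181 shift 7 -8 (40mm = 14,-18)
```

```bash
python3 -m inch '[[-0.16,-0.03,0.25,0,3],[-0.32,-0.06,0.5,0,3],[-0.48,-0.09,0.75,0,3],[-0.64,-0.12,1.0,0,3],[-0.64,-0.12,1.0,0,3]]';python3 st.py;python3 -m inch '[[-0.1,-0.02,0.15,0,3],[-0.2,-0.04,0.3,0,3],[-0.3,-0.06,0.45,0,3],[-0.3,-0.06,0.45,0,3]]';python3 st.py
python3 tr.py
```

```text
time_s: 8.85
position: [0.5498, 0.0937, 0.2453]
tcp_rot: [[0.98, 0.193, 0.039], [0.193, -0.981, 0.004], [0.039, 0.004, -0.999]]
force: [20.7, 6.6, 12.3]
opening: 0.339
grasp_force: 11.7
t 8.85 n,m,y mm [11.1543 33.5172 -4.291 ] F [24.8143 -1.014   2.4602]
time_s: 9.18
position: [0.5467, 0.093, 0.2502]
tcp_rot: [[0.98, 0.193, 0.039], [0.193, -0.981, 0.004], [0.039, 0.004, -0.999]]
force: [21.4, 7.4, 13.9]
opening: 0.341
grasp_force: 11.3
t 9.18 n,m,y mm [11.0722 39.3307 -4.3238] F [26.3812 -0.106   3.0867]
0.9602315425872803 shift 13 -16 (40mm = 14,-18)
```

```bash
python3 -m inch '[[-0.1,-0.02,0.15,0,3],[-0.2,-0.04,0.3,0,3],[-0.2,-0.04,0.3,0,3]]';python3 st.py;python3 -m inch '[[-0.1,-0.02,0.15,0,3],[-0.1,-0.02,0.15,0,3],[-0.1,-0.02,0.15,0,3]]';python3 st.py
python3 tr.py; python3 -c "
import cv2
a=cv2.imread('pics/s5.png')[170:320,280:440];cv2.imwrite('pics/a6.png',cv2.resize(a,(640,600),interpolation=2))"
```

```text
time_s: 9.48
position: [0.5452, 0.0928, 0.2528]
tcp_rot: [[0.98, 0.193, 0.04], [0.193, -0.981, 0.004], [0.04, 0.004, -0.999]]
force: [23.5, 7.4, 10.7]
opening: 0.339
grasp_force: 12.3
t 9.48 n,m,y mm [11.0943 42.3071 -4.2854] F [26.4157 -3.8571  2.7062]
time_s: 9.73
position: [0.5448, 0.0927, 0.2536]
tcp_rot: [[0.98, 0.193, 0.04], [0.193, -0.981, 0.004], [0.04, 0.004, -0.999]]
force: [25.5, 8.0, 5.7]
opening: 0.348
grasp_force: 13.4
t 9.73 n,m,y mm [11.1489 43.2292 -4.2868] F [25.5461 -9.2846  2.9492]
0.9526752233505249 shift 14 -17 (40mm = 14,-18)
```

View pics/a6.png

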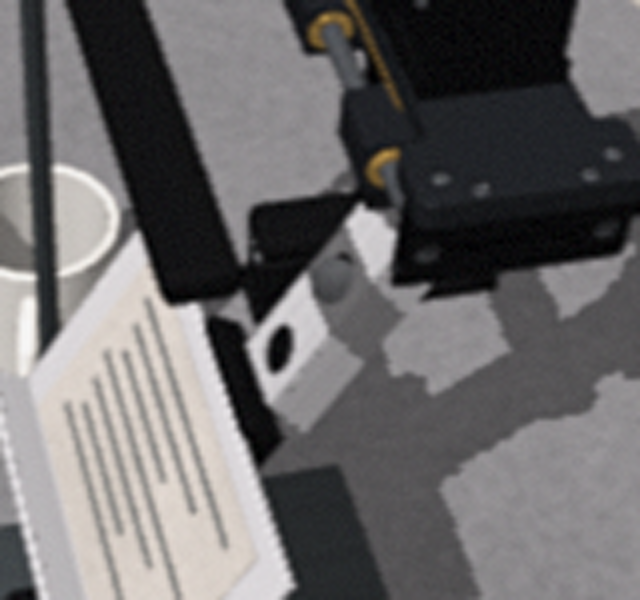

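```bash
python3 -m inch '[[0.6,0.1,0.4,0,3],[1.2,0.25,0.8,0,3],[1.9,0.35,1.2,0,3],[1.9,0.35,1.2,0,3],[0.9,0.15,2.9,0,3],[-0.6,-0.15,5.3,0,3],[-2.2,-0.45,7.9,0,3],[-3.8,-0.75,10.5,0,3],[-6,-2,12,0,3],[-6,-4,12,0,3]]';python3 st.py; python3 -m inch '[[-1.5,-4,0,0,3],[-3,-8,0,0,3],[-4,-11,0,0,3],[-4,-14,0,0,3],[-4,-17,0,0,3],[-4,-20,0,0,3],[-4,-20,0,0,3]]'
python3 tr.py
python3 - <<'E'
import cv2,numpy as np
from rig import cams
a=cv2.imread('pics/s5.png')[190:300,300:440];t=cams.capture('top')['image'][160:310,170:420]
cv2.imwrite('pics/a7.png',np.hstack([cv2.resize(a,(380,300),interpolation=2),cv2.resize(t,(420,300))]))
E
```

```text
time_s: 10.62
position: [0.464, 0.0523, 0.3697]
tcp_rot: [[0.981, 0.196, -0.002], [0.196, -0.981, 0.001], [-0.002, -0.001, -1.0]]
force: [-0.2, 0.4, -0.6]
opening: 0.343
grasp_force: 0.0
t 10.62 n,m,y mm [ -1.1251 187.8436 -28.2859] F [-0.4404 -0.4912  0.4528]
time_s: 11.2
position: [0.4268, -0.1526, 0.3662]
tcp_rot: [[0.982, 0.188, -0.005], [0.188, -0.982, -0.0], [-0.004, -0.001, -1.0]]
force: [-0.7, -0.3, 0.3]
opening: 0.345
grasp_force: 0.0
0.9602905511856079 shift 14 -17 (40mm = 14,-18)
```

View pics/a7.png

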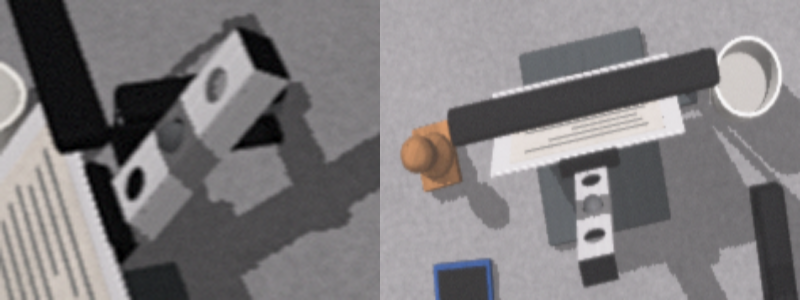

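The pictures show the top hole empty (left 215,85), the button out in the middle hole (left 173,135; right 594,204), and everything else where it was.

```bash
python3 -c "
from rig import bot
print(bot.hand_in())"
```

```text
the job is handed in; nothing more can be done
None
```

The sleeve is up one hole with the button popped out in the middle hole, the arm is clear of the stand, nothing beside it was disturbed, and I handed the job in at about 11 s.

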